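# Load the first-off parts and setting block into their nests

### The job

Load the measuring pallet: lay the stepped shaft centred in the two vees of the vee nest, set the gear hub-up in the round nest between its four tapered pins, the bent bracket upright in the angle nest with its upright leg at the tall stop, and the three-hole setting block standing in the slot nest between the long rails, each seated fully down and let go. The ring gauge that lies among them is not part of this load, so leave it where it is.

Things in the scene. Friction and masses are not known exactly. Their poses are not given: they have to be found in the camera images.
- shaft_mid (a point): Plain steel stepped shaft lying down, 105 mm long: middle 24 mm diameter and 38 mm long, ends 19 (at -y) and 16 mm (at +y). The point is on the axis at mid length, 12 mm over the table at the start; y runs along the shaft. Loose, 0.22 kg. Grasp it across the thick middle; it may lie either way round.
- bracket_leg (a point): Bent steel bracket standing on its 36 (x) x 50 (y) x 5 mm foot, which has two round black marks; an upright leg 36 mm wide, 6 mm thick, 40 mm high rises from the foot's +y edge. The point is the middle of the leg's top edge, 40 mm over the underside, 22 mm to +y of the foot's centre; y points from the foot toward the leg, z up. Loose, 0.055 kg. Grasp the leg across its 36 mm width.
- gear: Plain steel spur gear lying flat, hub up: 60 mm over the teeth, 12 mm thick, with a 27 mm hub that rises a further 8 mm (20 mm high in all). Origin: centre of its underside; z up. Loose, 0.13 to 0.21 kg. Grasp the hub, or across the teeth.
- setting_block: Setting block: plain ground steel block standing on edge, 25 (x) x 75 (y) x 50 (z) mm, three round holes in its top. Origin: centre of its underside, z up. Loose, 0.5 to 0.75 kg. Grasp it across its 25 mm thickness; it may stand either way round.
- ring_gauge: To be left where it is: plain steel ring gauge lying flat, a smooth ring 55 mm diameter, 18 mm high, with a bore and no teeth. Origin: centre of its underside. Loose, 0.26 kg. (Keep clear of the tall dark cabinet beyond the parts and of the 0.32 m high file rack at the far right.)
- vee_nest: Vee nest: grey plate 84 (x) x 116 (y) x 10 mm on the dark pallet, with two black 90 degree vee supports for the shaft, 12 mm thick, at y = -40 and +40 mm; vee bottoms 16 mm, tops (44 mm wide) 38 mm over the underside. The shaft lies in both, along y, its axis then about 31 mm over the underside, centred. Fixed. Origin: centre of the plate's underside, 12 mm over the table; z up.
- round_nest: Round nest: grey plate 84 (x) x 116 (y) x 10 mm on the dark pallet, with a round black pad (48 mm wide, top 16 mm over the underside) and four 12 mm steel pins on the diagonals, 38.5 mm from the centre, tapered above 21 mm, 32 mm high. The gear rests on the pad between the pins, 2.5 mm play all round. Fixed. Origin: centre of the plate's underside, 12 mm over the table; z up.
- angle_nest: Angle nest: grey plate 84 (x) x 116 (y) x 10 mm on the dark pallet; 41 (x) x 55 (y) mm pocket of short black guide blocks with sloped lead-ins, tops 29 mm over the underside, but at +y a narrow (18 mm) tall stop, 48 mm. The bracket's foot rests on a pad 14 mm over the underside, its leg at the tall stop (+y). Fixed. Origin: centre of the plate's underside, 12 mm over the table; z up.
- slot_nest: Slot nest: grey plate 84 (x) x 116 (y) x 10 mm on the dark pallet; 30 (x) x 80 (y) mm pocket between two long black rails (64 mm) and two end blocks, all with sloped lead-ins and 29 mm high over the underside. The setting block stands on a pad 14 mm over the underside, its 75 mm length along y. Fixed. Origin: centre of the plate's underside, 12 mm over the table; z up.
Mind the look-alikes: they are no part of the job. Leave any green look-alike of the setting_block alone.

How it is judged (in metres and radians):
At the end, for the whole second after the job is handed in: Each part rests, released, in its own nest, seated to 3 mm in height (shaft axis 26 to 35 mm over the nest): shaft 6 mm across, 12 mm along; others within 8 mm of the pocket's middle, upright, bracket leg at the tall stop. Ring gauge within 20 mm of its start (x of shaft_mid in the frame of vee_nest between -0.006 and 0.006 m and y of shaft_mid in the frame of vee_nest between -0.012 and 0.012 m and z of shaft_mid in the frame of vee_nest between 0.026 and 0.035 m and angle between the y axis of shaft_mid and the y axis of vee_nest, either way round below 0.12 rad and horizontal distance between gear and round_nest below 0.008 m and z of gear in the frame of round_nest between 0.013 and 0.019 m and angle between each of gear, bracket_leg, setting_block's own z axis and vertical below 0.1 rad and linear speed of each of gear, setting_block below 0.02 m/s and x of bracket_leg in the frame of angle_nest between -0.008 and 0.008 m and y of bracket_leg in the frame of angle_nest between 0.014 and 0.03 m and z of bracket_leg in the frame of angle_nest between 0.051 and 0.057 m and angle between the y axis of bracket_leg and the y axis of angle_nest, either way round below 0.2 rad and horizontal distance between setting_block and slot_nest below 0.008 m and z of setting_block in the frame of slot_nest between 0.011 and 0.017 m and angle between the y axis of setting_block and the y axis of slot_nest, either way round below 0.2 rad and distance of ring_gauge from where it was at the start of the episode below 0.02 m); the robot touches nothing.
It fails at once if the ring gauge is shifted by more than 20 mm (distance of ring_gauge from where it was at the start of the episode above 0.02 m).
It also fails if it takes over 112 s, if anything falls off the work surface, if the arm or the gripper's body presses on something with over 40 N, if the wrist force passes 120 N, or if a joint passes its speed limit or range.

### The arm

A 6-joint arm with a two-finger parallel gripper is mounted at the origin on the work surface; the furniture and walls round the work are solid. World frame = base frame: x ahead of the robot, y to its left, z up, the work surface at z = 0. Lengths are in m, angles in degrees, forces in N, time in s.
With the tool pointing down it reaches from about 0.4 to 0.825 m from the base axis. Payload 7 kg.
Tool frame: the origin (TCP) lies between the finger pads; the fingertips stand 22 mm ahead of it and the grasp point (between the pads) lies 3 mm ahead of it; z points along the fingers, y is the direction in which the jaws open and shut (so a half turn about z gives the same grasp; the last joint's range is limited). The gripper opens to 88 mm and grips with 3 to 60 N. Pads are 19 mm wide; open, the fingers measure 130 mm over their backs; the gripper's body (78 mm by 193 mm) begins 47 mm behind the grasp point.
Start: joints at [79.647, 20.546, 0.682, 0, -70.136, -16.507], TCP at [0.305, 0.602, 0.249] pointing down, gripper open.
Joint ranges: [-176.03, 176.03], [-82.01, 121.73], [-58.28, 71.71], [-173.87, 95.51], [-174.79, -0.11], [-173.66, 173.66]. Speed limits (degrees/s): [136.94, 136.94, 172.46, 180, 180, 180].

### API

Orientations are given as [roll, pitch, yaw] about the fixed x, y, z axes, in that order (R = Rz(yaw) Ry(pitch) Rx(roll)).
In Python, from plant import telemetry, cams, r gives the robot as it stands.
- The arm moves only by the tool carry_out, never from a script. Its argument "commands" is one flat list of numbers, 5 for each row, row after row: the shift along the world's x, y, z as a fraction of full scale, then the turn about the world's z as a fraction of full scale, then the gripper's target within -1 to 1 (shut at 1, half-way at 0, fully open at -1). In form: [x, y, z, turn, claw, x, y, z, turn, claw, ...]. A call has 1 to 8 rows; each row shifts and turns the commanded pose from where the row before left it; what a row does not reach is not made up. Full scale, the value 1, is 0.04 m for a shift and 4 degrees for a turn. A row lasts 1/10 s, in which the tool goes at most 50 mm and 8.59 degrees, less where a joint would pass 70% of its speed; a pose out of reach is approached as far as the arm can. A call with a number of a shift or a turn outside -1 to 1 is refused whole. A call with a gripper value outside its range is refused whole. The fingers move at their own pace and stop on an object; "grip_force" is the grip in N (left out, the last holds). Time passes only in rows, so rows that do not move let the fingers close. It gives the time, the measured TCP pose, the force and the opening at its end, in the units of the state.
- telemetry.get_state(): the state, without advancing time (a new reading comes with each control period).
- cams.capture(name): name is "scene" or "side" or "wrist"; returns a dict with "frame" (400x640x3 uint8, red, green, blue), "camera_matrix" (3x3 intrinsics, pixels), "camera_from_world" (4x4, takes a point from world to camera coordinates); the wrist camera has in their place "mount" (4x4, takes a point from camera to tool coordinates, whose origin is the TCP and whose axes are the flange's). Camera axes: x right, y down, z forward; pixel columns grow to the right and rows downward; lengths in m; the calibration is good to about 2 mm. A picture is of the moment at which its call begins: read the wrist's pose just before it. There is no depth.
- r.close_job(): hands the job in, once; it reports no verdict.
The state is a dict: "time_s": time; "joints": joint angles; "qd": joint speeds; "joint_torque": joint torques, N m; "tcp_pos": TCP position; "eef_rot": TCP orientation; "contact_force": force on the tool from outside, world axes, zero at the start; "moment": the same for the moment, N m; "gripper_width": finger opening in m.
Only numpy, scipy, OpenCV 4.12 (cv2) and the standard library are available. Lean on these libraries where they do the work, as an engineer would, in place of code of your own. Each camera call takes 0.05 s, during which the arm holds its last target. There are 200 camera calls.

## Working session

There is one attempt and no reset: what is moved stays moved. The work goes in short steps, Python scripts to look and compute and a tool call to move; the robot and the scene stay as the last step left them, time stands still between calls to the robot, and variables do not carry over. Pictures are saved under pics/ and viewed, about 12 in all and at most 16, crops included, and the job is handed in when it is done.

Besides the shell and the picture viewer there is one more tool, called after "Emit:" as name(argument=value, ...), one argument or row to a line, values as JSON. carry_out: Moves the arm, as the interface text tells. Shift numbers are shares of 0.04 m and turn numbers shares of 4 degrees, none past 1 either way. Its arguments: {"type":"object","properties":{"commands":{"type":"array"},"grip_force":{"type":"number"}},"required":["commands"]}

```bash
mkdir -p pics; ls; python3 - <<'E'
from plant import telemetry,cams
import cv2
s=telemetry.get_state();print(s)
for n in("scene","side","wrist"):
    c=cams.capture(n);cv2.imwrite(f"pics/{n}0.png",c["frame"][:,:,::-1])
    print(n,c["camera_matrix"].tolist(),(c.get("camera_from_world") if n!="wrist" else c["mount"]).round(4).tolist())
E
```

```text
pics
{'time_s': 0.0, 'joints': array([ 7.96468539e+01,  2.05929412e+01,  6.34255407e-01, -2.03939487e-02,
       -7.01349449e+01, -1.65071079e+01]), 'qd': array([-0.11145892, -0.03642051,  0.04746183, -0.03018352,  0.0479854 ,
        0.11179144]), 'joint_torque': array([ 6.50367638e-04, -5.82714164e+01,  2.93042511e+01,  6.99714705e+00,
        6.67290558e-03, -1.60158006e-04]), 'tcp_pos': array([0.30479037, 0.6017714 , 0.24760845]), 'eef_rot': array([ 1.79904781e+02, -8.22499616e-03, -2.68671928e+01]), 'contact_force': array([ 0.11867274,  0.45127501, -0.07713165]), 'moment': array([-0.05691165,  0.00774844,  0.0020794 ]), 'gripper_width': 0.08736458732294224}
scene [[409.0656521072844, 0.0, 314.2185221019716], [0.0, 409.0656521072844, 200.9877424700836], [0.0, 0.0, 1.0]] [[0.7228, -0.691, -0.0088, -0.2851], [-0.5075, -0.5222, -0.6854, 0.3279], [0.469, 0.4998, -0.7281, 0.7473], [0.0, 0.0, 0.0, 1.0]]
side [[403.89656766569476, 0.0, 322.93961739981836], [0.0, 403.89656766569476, 201.22405099290637], [0.0, 0.0, 1.0]] [[0.9991, -0.0422, -0.0068, -0.4403], [-0.0306, -0.5936, -0.8041, 0.0963], [0.0299, 0.8036, -0.5944, 1.0529], [0.0, 0.0, 0.0, 1.0]]
wrist [[313.202132136379, 0.0, 322.4320648116282], [0.0, 313.202132136379, 201.43830608224584], [0.0, 0.0, 1.0]] [[-0.0006, -0.9587, -0.2844, 0.0778], [1.0, -0.0007, 0.0004, 0.0013], [-0.0006, -0.2844, 0.9587, -0.1341], [0.0, 0.0, 0.0, 1.0]]
```

View pics/scene0.png

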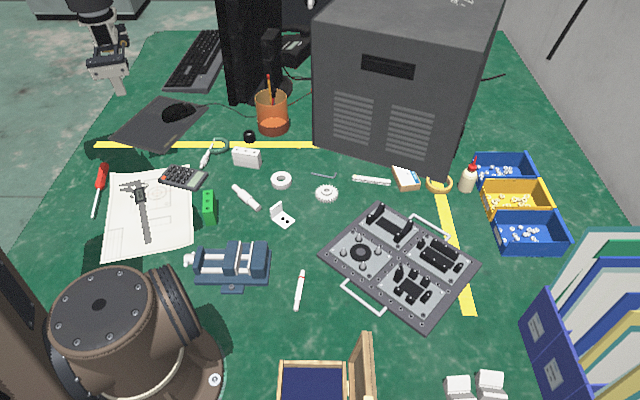

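View pics/side0.png

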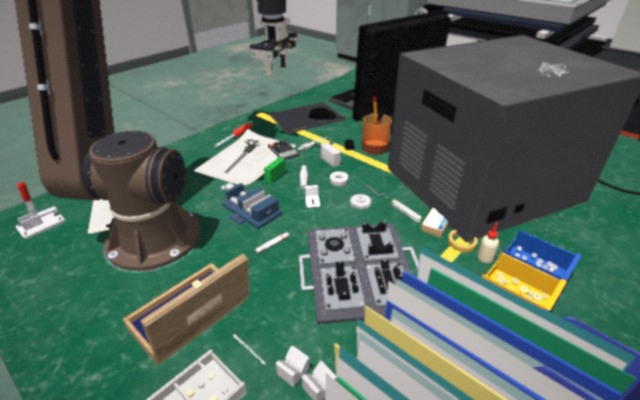

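View pics/wrist0.png

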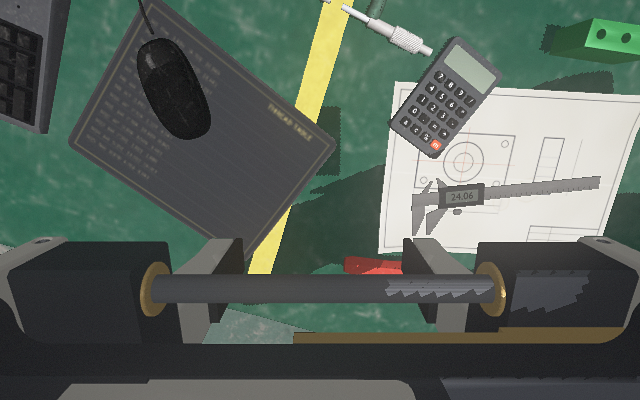

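The scene view shows the block (246,157), shaft (245,198), ring (281,180), gear (326,193), bracket (282,215) and pallet around (398,265). The green look-alike is at (208,205). The side view agrees, and the wrist sees none of the parts.

```bash
cat > h.py <<'E'
import numpy as np,cv2
from plant import telemetry,cams
from scipy.spatial.transform import Rotation as R
def ray(K,T,uv,z):
    d=T[:3,:3].T@np.linalg.solve(K,[uv[0],uv[1],1]);o=-T[:3,:3].T@T[:3,3]
    return o+d*(z-o[2])/d[2]
def proj(K,T,p):
    c=T[:3,:3]@np.asarray(p,float)+T[:3,3];c=K@c;return c[:2]/c[2]
def cam(n):
    s=telemetry.get_state();c=cams.capture(n)
    if n=="wrist":
        W=np.eye(4);W[:3,:3]=R.from_euler("xyz",s["eef_rot"],degrees=True).as_matrix();W[:3,3]=s["tcp_pos"]
        T=np.linalg.inv(W@c["mount"])
    else:T=c["camera_from_world"]
    return c["frame"],c["camera_matrix"],T
def shot(name):
    f,K,T=cam("wrist");cv2.imwrite(f"pics/{name}.png",f[:,:,::-1]);np.savez(f"pics/{name}.npz",K=K,T=T)
    s=telemetry.get_state();print(s["time_s"],s["tcp_pos"].round(4),s["eef_rot"].round(2))
def px(name,pts):
    d=np.load(f"pics/{name}.npz")
    for u,v,z in pts:print((u,v),ray(d["K"],d["T"],(u,v),z).round(4))
E
python3 - <<'E'
from h import *
f,K,T=cam("scene");np.savez("pics/scene.npz",K=K,T=T)
px("scene",[(246,157,.04),(245,198,.012),(281,180,.018),(326,193,.012),(282,215,.01),(208,205,.03),(361,254,.03),(435,256,.03),(389,222,.03),(411,285,.03),(317,255,.012),(425,334,.012),(481,264,.012),(378,202,.012)])
E
```

```text
(246, 157) [0.4703 0.3473 0.04  ]
(245, 198) [0.3883 0.2493 0.012 ]
(281, 180) [0.4937 0.2306 0.018 ]
(326, 193) [0.5492 0.1177 0.012 ]
(282, 215) [0.4196 0.1409 0.01  ]
(208, 205) [0.2998 0.2782 0.03  ]
(361, 254) [ 0.4594 -0.0815  0.03  ]
(435, 256) [ 0.5716 -0.1975  0.03  ]
(389, 222) [ 0.5756 -0.0656  0.03  ]
(411, 285) [ 0.475  -0.2057  0.03  ]
(317, 255) [ 0.3969 -0.0067  0.012 ]
(425, 334) [ 0.4174 -0.2863  0.012 ]
(481, 264) [ 0.6396 -0.2753  0.012 ]
(378, 202) [0.6208 0.0038 0.012 ]
```

Emit:
carry_out(
  commands=[0.15,-0.95,0,0,-1,0.15,-0.95,0,0,-1,0.15,-0.95,0,0,-1,0.15,-0.95,0,0,-1,0.15,-0.95,0,0,-1,0.15,-0.95,0,0,-1,0.15,-0.95,0,0,-1,0.15,-0.95,0,0,-1],
  grip_force=30,
)

```text
time_s: 1.0
tcp_pos: [0.3529, 0.2965, 0.2486]
eef_rot: [-180.0, 0.0, -26.8]
contact_force: [0.2, -0.6, 0.6]
gripper_width: 0.0877
```

Emit:
carry_out(
  commands=[0,0,0,0,-1,0,0,0,0,-1],
)

```text
time_s: 1.2
tcp_pos: [0.3532, 0.2976, 0.249]
eef_rot: [-179.9, 0.0, -26.9]
contact_force: [0.3, 1.3, -0.4]
gripper_width: 0.0876
```

```bash
python3 -c "
from h import *
shot('w1')"
```

```text
1.25 [0.3532 0.2983 0.2489] [-179.95   -0.    -26.89]
```

View pics/w1.png

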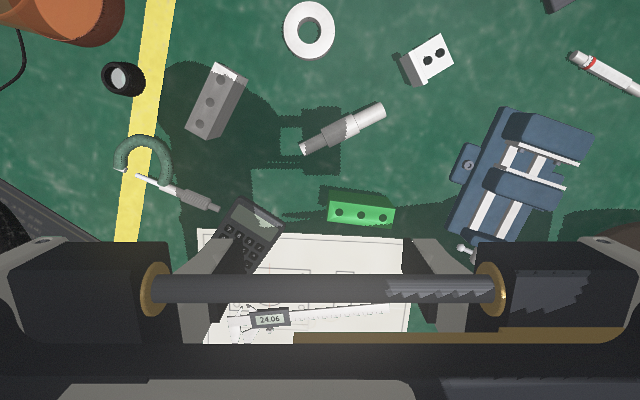

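Block top spans (215,62) to (208,138), the shaft (301,150) to (384,107), and the bracket sits at (428,58) with its leg to the left. The ring is at (309,30) and the green block at (361,212). I'll zoom in for corner pixels and move to view the pallet.

```bash
python3 -c "
import cv2
f=cv2.imread('pics/w1.png')[0:175,180:460]
cv2.imwrite('pics/w1c.png',cv2.resize(f,None,fx=2.8,fy=2.8,interpolation=cv2.INTER_CUBIC))"
```

```text
(no output)
```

View pics/w1c.png

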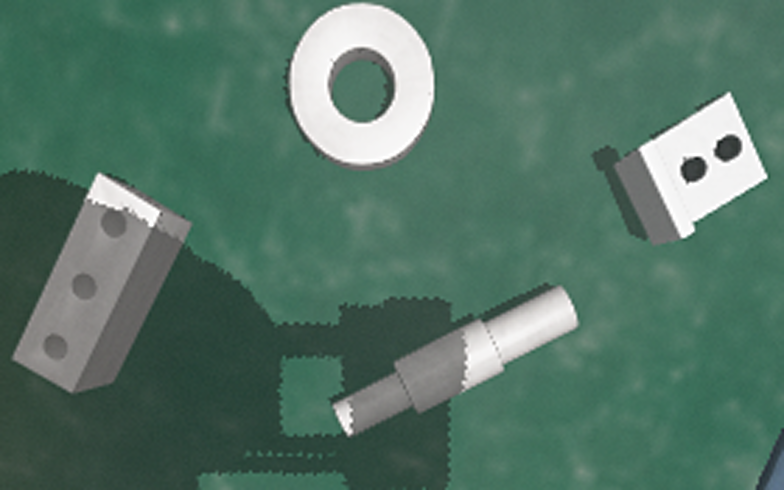

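Emit:
carry_out(
  commands=[0.5,-0.9,0.2,0,-1,0.5,-0.9,0.2,0,-1,0.2,-0.9,0.2,0,-1,0.2,-0.9,0.2,0,-1,0.2,-0.9,0.2,0,-1,0.2,-0.9,0.2,0,-1,0.1,-0.9,0,0,-1,0,0,0,0,-1],
)

```text
time_s: 2.05
tcp_pos: [0.4295, 0.0441, 0.2966]
eef_rot: [180.0, -0.0, -27.0]
contact_force: [-0.4, 0.5, 0.4]
gripper_width: 0.0876
```

```bash
python3 -c "
from h import *
shot('w2')"
```

```text
2.1 [0.4295 0.0454 0.2965] [ 1.7999e+02  1.0000e-02 -2.7000e+01]
```

View pics/w2.png

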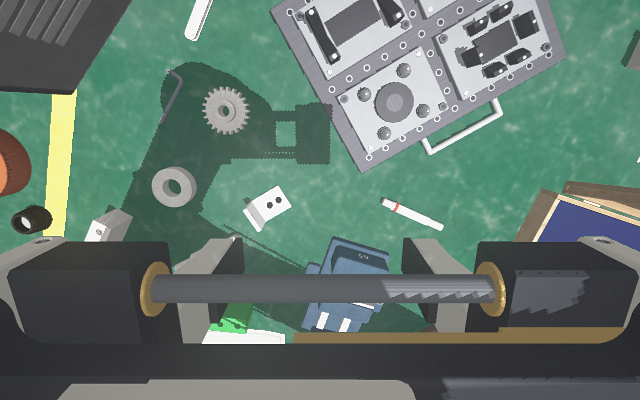

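Emit:
carry_out(
  commands=[-0.1,-0.9,0.3,0,-1,-0.1,-0.9,0.3,0,-1,-0.1,-0.9,0,0,-1,-0.1,-0.9,0,0,-1,0,-0.7,0,0,-1,0,0,0,0,-1,0,0,0,0,-1],
)

```text
time_s: 2.8
tcp_pos: [0.4135, -0.1253, 0.3202]
eef_rot: [180.0, 0.0, -26.9]
contact_force: [0.3, 0.1, 0.2]
gripper_width: 0.0875
```

```bash
python3 -c "
from h import *
shot('w3')
f=cv2.imread('pics/w3.png')[0:250,60:640]
cv2.imwrite('pics/w3c.png',cv2.resize(f,None,fx=1.37,fy=1.37,interpolation=cv2.INTER_CUBIC))"
```

```text
2.85 [ 0.4135 -0.125   0.3203] [ 1.7999e+02  3.0000e-02 -2.6830e+01]
```

View pics/w3c.png

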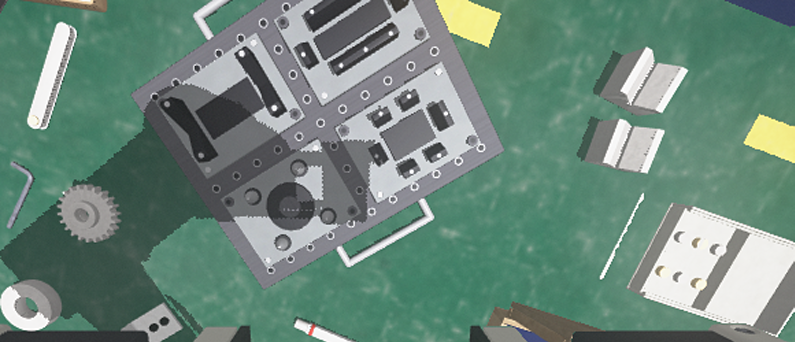

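```bash
python3 -c "
import cv2
f=cv2.imread('pics/w3.png')[0:212,155:430]
f=cv2.resize(f,None,fx=2.8,fy=2.8,interpolation=cv2.INTER_CUBIC)
f=cv2.convertScaleAbs(255*(f/255.)**.6)
cv2.imwrite('pics/w3d.png',f)"
```

```text
(no output)
```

View pics/w3d.png

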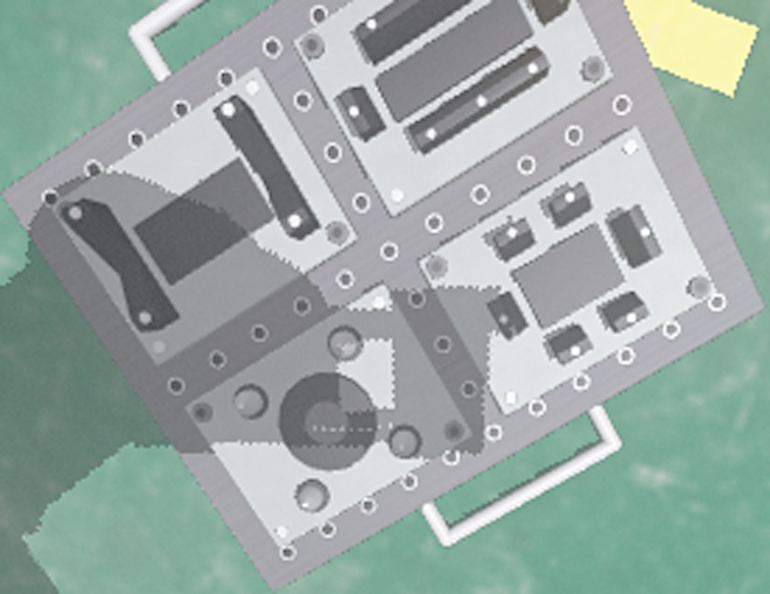

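```bash
cat >> h.py <<'E'
def P(name,x,y,z):
    d=np.load(f"pics/{name}.npz");return ray(d["K"],d["T"],(x,y),z)
E
python3 - <<'E'
from h import *
c=lambda x,y,z:P("w3",155+(x)/2.8-.3,(y)/2.8-.3,z)
def rect(n,pts,z,L=None):
    q=np.array([c(x,y,z) for x,y in pts])[:,:2]
    r=lambda a,b:np.linalg.norm(q[a]-q[b]).round(4)
    print(n,q.mean(0).round(4),"sides",[r(i,(i+1)%4) for i in range(4)],"ang",[np.degrees(np.arctan2(*(q[b]-q[a])[::-1])).round(1) for a,b in((0,1),(3,2))])
rect("round",[(190,405),(382,285),(470,432),(280,545)],.022)
rect("pins",[(250,402),(345,345),(405,441),(312,495)],.044)
print("pad",c(328,421,.028))
rect("vee",[(60,205),(258,68),(357,243),(158,362)],.022)
rect("angle",[(420,262),(635,128),(718,292),(508,412)],.022)
rect("anglepad",[(512,275),(597,225),(625,282),(543,327)],.026)
p=[c(x,y,.022) for x,y in((300,40),(395,215),(610,75))];print("slot",((p[0]+p[2])/2)[:2].round(4),np.linalg.norm(p[0]-p[1]),np.linalg.norm(p[2]-p[1]),p)
print("slot screws mid",c(481,101,.041), "pad c",(c(375,78,.026)+c(395,122,.026))/2)
d=lambda x,y,z:P("w1",180+x/2.8-.3,y/2.8-.3,z)
def line(n,a,b):
    print(n,((a+b)/2).round(4),"len",np.linalg.norm(a-b).round(4),"ang",np.degrees(np.arctan2(*(b-a)[1::-1])).round(1))
# block top: corners
q=[(98,173),(158,228),(72,392),(12,358)]
q=[d(x,y,.05) for x,y in q]
line("block",(q[2]+q[3])/2,(q[0]+q[1])/2);print(np.linalg.norm(q[0]-q[1]),np.linalg.norm(q[2]-q[3]))
line("block holes",d(55,347,.05),d(114,223,.05))
line("shaft ends",d(343,418,.012),d(570,305,.012))
line("shaft thick",d(403,388,.012),d(492,343,.012))
# bracket leg top edge at .04 : corners
line("leg top",d(614,164,.04),d(650,241,.04))
line("foot far edge",d(731,93,.005),d(767,178,.005))
line("foot holes",d(693,169,.005),d(728,147,.005))
print("ring",d(362,84,.018))
g=P("w2",224,110,.02);print("gear",g)
s=np.load("pics/scene.npz")
E
```

```text
round [ 0.465  -0.0763] sides [np.float64(0.1103), np.float64(0.0804), np.float64(0.1128), np.float64(0.081)] ang [np.float64(-86.6), np.float64(-86.2)]
pins [ 0.4653 -0.0795] sides [np.float64(0.0517), np.float64(0.051), np.float64(0.0517), np.float64(0.0512)] ang [np.float64(-87.3), np.float64(-87.1)]
pad [ 0.46496254 -0.0764239   0.028     ]
vee [ 0.5689 -0.0706] sides [np.float64(0.1099), np.float64(0.0832), np.float64(0.1115), np.float64(0.0797)] ang [np.float64(-86.3), np.float64(-88.1)]
angle [ 0.4721 -0.2092] sides [np.float64(0.1126), np.float64(0.0822), np.float64(0.113), np.float64(0.081)] ang [np.float64(-86.6), np.float64(-87.2)]
anglepad [ 0.4718 -0.2085] sides [np.float64(0.0442), np.float64(0.0285), np.float64(0.0427), np.float64(0.0277)] ang [np.float64(-87.5), np.float64(-88.7)]
slot [ 0.5774 -0.2035] 0.0815616829563708 0.1121261831458545 [array([ 0.61428714, -0.14601883,  0.022     ]), array([ 0.53278717, -0.14919094,  0.022     ]), array([ 0.54057124, -0.2610466 ,  0.022     ])]
slot screws mid [ 0.55380753 -0.20373888  0.041     ] pad c [ 0.5758125  -0.16777298  0.026     ]
block [0.4784 0.3609 0.05  ] len 0.0709 ang -58.8
0.026613820002039327 0.02431414380521554
block holes [0.4796 0.3602 0.05  ] len 0.0499 ang -58.0
shaft ends [0.3913 0.2514 0.012 ] len 0.1035 ang -90.8
shaft thick [0.3916 0.2547 0.012 ] len 0.0408 ang -90.5
leg top [0.4153 0.1698 0.04  ] len 0.03 ang -176.9
foot far edge [0.4164 0.1101 0.005 ] len 0.0351 ang -176.9
foot holes [0.4159 0.1266 0.005 ] len 0.0153 ang -85.5
ring [0.49882953 0.23793757 0.018     ]
gear [0.55277831 0.11846126 0.02      ]
```

The pallet plates' long axes run along about -87°. I still need to find which end of the angle nest has the tall stop, check the cabinet and vise clearance, and cross-check against the fixed cameras.

```bash
python3 - <<'E'
from h import *
d=lambda x,y,z:P("w1",180+x/2.8-.3,y/2.8-.3,z)
print("leg outer top",d(642,149,.04),d(691,237,.04),"bottom",d(614,166,0),d(656,243,0))
print("vise",[P("w1",*p,.05).round(3)[:2].tolist() for p in((505,108),(592,130),(578,182),(450,230),(452,160))])
print("cab",[P("scene",*p,0).round(3)[:2].tolist() for p in((313,147),(440,180))])
print(telemetry.get_state()["joints"].round(2))
pts=dict(blk=(.4784,.3609,.05),sh=(.3915,.252,.012),leg=(.4155,.157,.04),ring=(.4988,.2379,.018),gear=(.5528,.1185,.02),rnd=(.465,-.0764,.028),vee=(.569,-.0706,.022),ang=(.472,-.2088,.026),slot=(.5774,-.2035,.026))
out=[]
for n,(x0,y0,w,h,k) in dict(scene=(225,140,265,195,3),side=(285,140,140,185,3)).items():
    f,K,T=cam(n);f=cv2.resize(f[y0:y0+h,x0:x0+w],None,fx=k,fy=k,interpolation=cv2.INTER_CUBIC)[:,:,::-1].copy()
    for p in pts.values():
        u=(proj(K,T,p)-[x0-.5,y0-.5])*k;cv2.drawMarker(f,tuple(int(i) for i in u),(0,0,255),0,9,1)
    out.append(f)
h=max(o.shape[0] for o in out);o=np.hstack([cv2.copyMakeBorder(o,0,h-o.shape[0],0,0,0) for o in out])
cv2.imwrite("pics/cmp1.png",out[0]);cv2.imwrite("pics/cmp2.png",out[1]);print(out[0].shape,out[1].shape)
E
```

```text
leg outer top [0.43028992 0.15975399 0.04      ] [0.39473596 0.15504978 0.04      ] bottom [0.43058087 0.16035609 0.        ] [0.39592659 0.15636283 0.        ]
vise [[0.338, 0.095], [0.276, 0.021], [0.227, 0.048], [0.238, 0.192], [0.312, 0.162]]
cab [[0.664, 0.287], [0.812, -0.053]]
[ 9.530e+00 -5.750e+00 -2.088e+01 -1.000e-02 -7.490e+01  5.364e+01]
(585, 795, 3) (555, 420, 3)
```

View pics/cmp1.png

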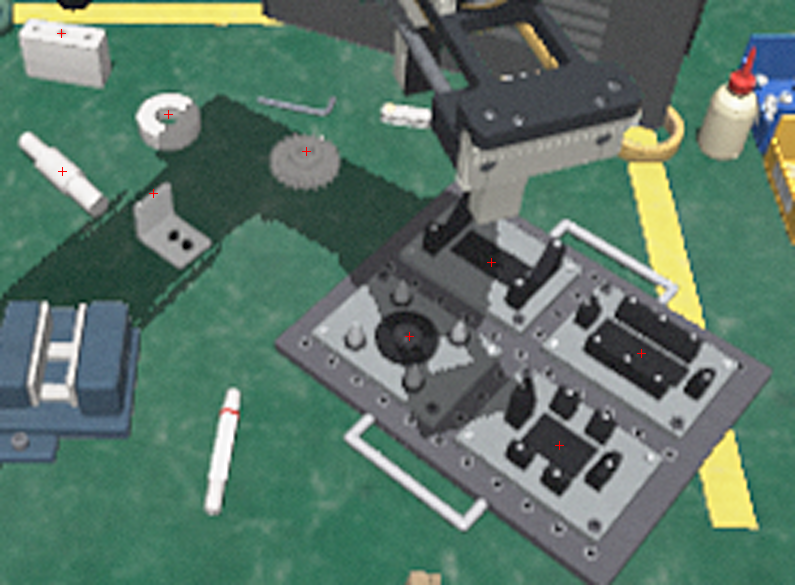

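View pics/cmp2.png

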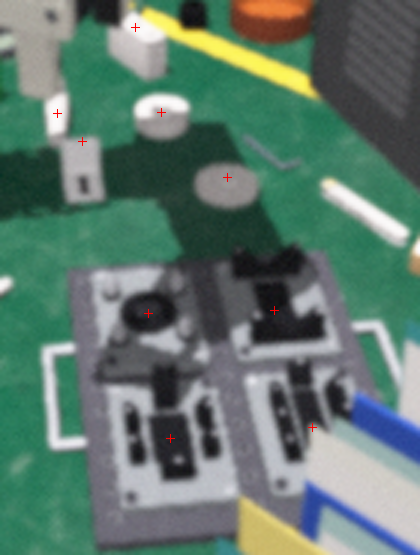

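Marks land on the parts in both fixed views. The tall stop, at scene crop (520,395) and side crop (165,385), is at the end toward the round nest, so nest +y is about 93° world. The bracket's leg already points +y, so no half turn is needed. Shaft first.

Emit:
carry_out(
  commands=[0,1,0,-1,-1,0,1,0,-1,-1,0,1,0,-1,-1,0,1,0,-1,-1,0,1,0,-1,-1,0,1,0,-1,-1,0,1,0,-1,-1,0,1,0,-1,-1],
)

```text
time_s: 3.75
tcp_pos: [0.4121, 0.197, 0.3209]
eef_rot: [-180.0, 0.0, -58.9]
contact_force: [1.2, 0.1, 1.1]
gripper_width: 0.0874
```

Emit:
carry_out(
  commands=[-0.07,0.18,-0.6,-1,-1,-0.07,0.18,-0.6,-1,-1,-0.07,0.18,-0.6,-1,-1,-0.07,0.18,-0.6,-1,-1,-0.07,0.18,-0.6,-1,-1,-0.07,0.18,-0.6,-1,-1,-0.07,0.18,-0.6,-0.9,-1,-0.07,0.18,-0.6,-0.9,-1],
)

```text
time_s: 4.55
tcp_pos: [0.3899, 0.2532, 0.1278]
eef_rot: [-180.0, 0.0, -90.1]
contact_force: [0.7, 0.5, 0.2]
gripper_width: 0.0872
```

Emit:
carry_out(
  commands=[0,0,0,0,-1,0,0,0,0,-1],
)

```text
time_s: 4.75
tcp_pos: [0.3903, 0.2524, 0.1289]
eef_rot: [180.0, -0.1, -89.8]
contact_force: [-0.1, 0.3, 0.7]
gripper_width: 0.0881
```

```bash
python3 -c "
from h import *
shot('w4')
d=np.load('pics/w4.npz');f=cv2.imread('pics/w4.png')
for p in ((.3915,.2514,.012),(.3915,.200,.012),(.3915,.305,.012),(.4155,.157,.04),(.3915,.2525,.022)):
    u=proj(d['K'],d['T'],p);print(p,u.round(1))
    cv2.drawMarker(f,tuple(int(i) for i in u),(0,0,255),0,9,1)
cv2.imwrite('pics/w4m.png',f)"
```

```text
4.8 [0.3907 0.2525 0.1295] [-1.7996e+02  2.0000e-02 -8.9870e+01]
(0.3915, 0.2514, 0.012) [321.1 205.2]
(0.3915, 0.2, 0.012) [321.2 143.2]
(0.3915, 0.305, 0.012) [321.1 262.9]
(0.4155, 0.157, 0.04) [285.2  82.3]
(0.3915, 0.2525, 0.022) [321.1 210.1]
```

View pics/w4m.png

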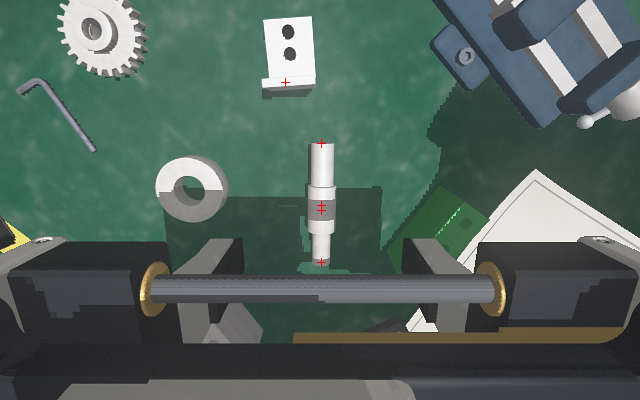

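Shaft, marks and the plan line up: shaft middle at (321,210), jaws square to it. Descend and grip.

Emit:
carry_out(
  commands=[0.02,0,-0.8,0,-1,0,0,-0.8,0,-1,0,0,-0.7,0,-1,0,0,-0.3,0,-1,0,0,0,0,1,0,0,0,0,1,0,0,0,0,1,0,0,0,0,1],
  grip_force=35,
)

```text
time_s: 5.6
tcp_pos: [0.3919, 0.2525, 0.0258]
eef_rot: [-179.9, 0.1, -90.0]
contact_force: [-0.4, -0.0, -0.5]
gripper_width: 0.0612
```

Emit:
carry_out(
  commands=[0,0,0,0,1,0,0,0,0,1,0,0,0,0,1],
)

```text
time_s: 5.9
tcp_pos: [0.3914, 0.2519, 0.0248]
eef_rot: [-180.0, 0.0, -90.1]
contact_force: [0.2, -0.1, 0.7]
gripper_width: 0.0371
```

Emit:
carry_out(
  commands=[0,0,0,0,1,0,0,0,0,1,0,0,0,0,1,0,0,0.5,0,1,0,0,0.8,0,1,0,0,0.8,0,1,0,0,0.8,0,1],
)

```text
time_s: 6.6
tcp_pos: [0.3909, 0.2512, 0.1414]
eef_rot: [179.9, -0.1, -90.1]
contact_force: [1.3, 0.7, -1.8]
gripper_width: 0.0221
```

Emit:
carry_out(
  commands=[0.5,-0.9,0,0.1,1,0.5,-0.9,0,0.1,1,0.5,-0.9,0,0.1,1,0.5,-0.9,0,0.1,1,0.5,-0.9,0,0.1,1,0.5,-0.9,0,0.1,1,0.5,-0.9,0,0.15,1,0.5,-0.9,0,0,1],
)

```text
time_s: 7.4
tcp_pos: [0.5515, -0.0379, 0.1401]
eef_rot: [179.9, 0.0, -87.0]
contact_force: [-0.1, 2.1, -2.3]
gripper_width: 0.022
```

Emit:
carry_out(
  commands=[0.43,-0.85,0,0,1,0,0,0,0,1,0,0,0,0,1],
)

```text
time_s: 7.7
tcp_pos: [0.568, -0.0713, 0.1395]
eef_rot: [179.9, 0.0, -87.2]
contact_force: [-0.3, 0.8, -2.2]
gripper_width: 0.0223
```

```bash
python3 -c "
from h import *
shot('w5')
d=np.load('pics/w5.npz');f=cv2.imread('pics/w5.png')
for p in ((.569,-.0706,.022),(.465,-.0764,.028),(.4155,.157,.04)):
    u=proj(d['K'],d['T'],p);print(p,u.round(1))
    cv2.drawMarker(f,tuple(int(i) for i in u),(0,0,255),0,9,1)
cv2.imwrite('pics/w5m.png',f)"
```

```text
7.75 [ 0.5678 -0.0705  0.1397] [ 1.799e+02  1.000e-02 -8.713e+01]
(0.569, -0.0706, 0.022) [321.  206.7]
(0.465, -0.0764, 0.028) [447.5 207.9]
(0.4155, 0.157, 0.04) [463.6 435.8]
```

View pics/w5m.png

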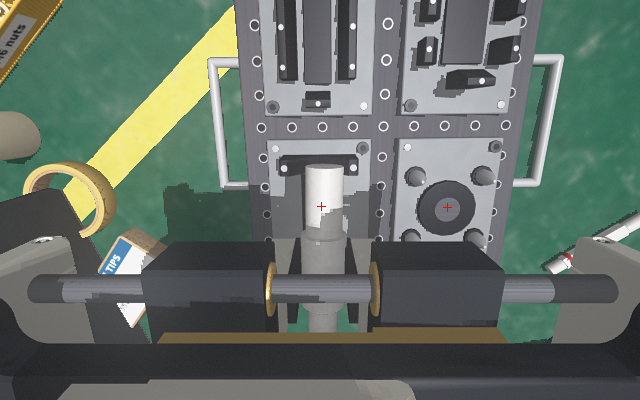

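The shaft is held over the vee nest: plate columns x=270–370, shaft at about x=322, pallet edges parallel to it. Lower it.

Emit:
carry_out(
  commands=[0.03,0,-0.6,0,1,0,0,-0.6,0,1,0,0,-0.5,0,1,0,0,-0.2,0,1,0,0,-0.1,0,1,0,0,-0.05,0,1,0,0,0,0,1],
)

```text
time_s: 8.45
tcp_pos: [0.5702, -0.0699, 0.0592]
eef_rot: [-179.9, 0.0, -87.0]
contact_force: [-0.3, 0.2, -2.4]
gripper_width: 0.022
```

Emit:
carry_out(
  commands=[0,0,-0.05,0,1,0,0,-0.03,0,1,0,0,0,0,1,0,0,0,0,1],
)

```text
time_s: 8.85
tcp_pos: [0.5709, -0.07, 0.0563]
eef_rot: [-179.9, 0.0, -87.0]
contact_force: [1.5, 2.2, 4.0]
gripper_width: 0.0222
```

Contact made at the expected height. Release and rise.

Emit:
carry_out(
  commands=[0,0,0,0,-0.1,0,0,0,0,-0.1,0,0,0,0,-0.1,0,0,0,0,-0.1,0,0,0,0,-0.1,0,0,0.4,0,-0.1,0,0,0.9,0,-0.1,0,0,0.9,0,-0.1],
)

```text
time_s: 9.65
tcp_pos: [0.5691, -0.0704, 0.1436]
eef_rot: [179.9, -0.0, -87.1]
contact_force: [0.1, 0.4, 0.4]
gripper_width: 0.0482
```

```bash
python3 - <<'E'
from h import *
px("w4",[(262,83,.04),(315,80,.04),(262,83,.02),(289,82,.04),(265,19,.005),(311,15,.005),(100,30,.02)])
E
```

```text
(262, 83) [0.431  0.1575 0.04  ]
(315, 80) [0.3956 0.1555 0.04  ]
(262, 83) [0.4346 0.156  0.02  ]
(289, 82) [0.413  0.1568 0.04  ]
(265, 19) [0.4328 0.1109 0.005 ]
(311, 15) [0.3991 0.1082 0.005 ]
(100, 30) [0.5456 0.1216 0.02  ]
```

Emit:
carry_out(
  commands=[-0.56,0.81,0,0,-1,-0.56,0.81,0,0,-1,-0.56,0.81,0,0,-1,-0.56,0.81,0,0,-1,-0.56,0.81,0,0,-1,-0.56,0.81,0,0,-1,-0.56,0.81,0,0,-1,0,0,0,0,-1],
)

```text
time_s: 10.45
tcp_pos: [0.4113, 0.1593, 0.1438]
eef_rot: [-180.0, 0.1, -86.8]
contact_force: [1.2, -0.5, 0.2]
gripper_width: 0.0877
```

Emit:
carry_out(
  commands=[0,0,-0.8,0.1,-0.3,0,0,-0.8,0,-0.3,0,0,-0.7,0,-0.3,0,0,-0.25,0,-0.3,0,0,0,0,-0.3],
)

```text
time_s: 10.95
tcp_pos: [0.4125, 0.1556, 0.0404]
eef_rot: [179.9, -0.1, -86.7]
contact_force: [0.1, -0.5, -0.3]
gripper_width: 0.0576
```

Close on the leg with moderate force, lift, and carry it to the angle nest (0.472, -0.2088).

Emit:
carry_out(
  commands=[0,0,0,0,1,0,0,0,0,1,0,0,0,0,1,0,0,0,0,1,0,0,0,0,1,0,0,0,0,1],
  grip_force=25,
)

```text
time_s: 11.55
tcp_pos: [0.4135, 0.1571, 0.0423]
eef_rot: [-179.9, 0.1, -86.6]
contact_force: [-2.0, 0.2, 9.5]
gripper_width: 0.0355
```

Emit:
carry_out(
  commands=[0,0,0.4,0,1,0,0,0.9,0,1,0,0,0.9,0,1,0,0,0.9,0,1,0,0,0,0,1],
)

```text
time_s: 12.05
tcp_pos: [0.4152, 0.1583, 0.1703]
eef_rot: [-179.6, 0.3, -86.6]
contact_force: [-0.2, 0.4, -1.7]
gripper_width: 0.0357
```

```bash
python3 -c "
from h import *
shot('w6')
a=cv2.imread('pics/w6.png')[0:250]
cv2.imwrite('pics/w6c.png',a)"
```

```text
12.1 [0.414  0.1576 0.1679] [-179.74    0.23  -86.65]
```

View pics/w6c.png

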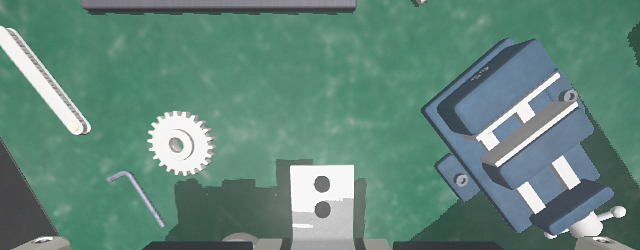

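Bracket is held square (foot columns 290–355, far edge row 165); gear hub at (178,145).

```bash
python3 - <<'E'
from h import *
px("w6",[(322,165,.131),(178,145,.02),(180,143,.012)])
E
```

```text
(322, 165) [0.4186 0.1102 0.131 ]
(178, 145) [0.549  0.1197 0.02  ]
(180, 143) [0.5507 0.1189 0.012 ]
```

Emit:
carry_out(
  commands=[0.16,-0.96,0,0,1,0.16,-0.96,0,0,1,0.16,-0.96,0,0,1,0.16,-0.96,0,0,1,0.16,-0.96,0,0,1,0.16,-0.96,0,0,1,0.16,-0.96,0,0,1,0.16,-0.96,0,-0.1,1],
)

```text
time_s: 12.9
tcp_pos: [0.4635, -0.1522, 0.1643]
eef_rot: [179.9, 0.0, -87.1]
contact_force: [0.9, 0.3, 0.3]
gripper_width: 0.0354
```

Emit:
carry_out(
  commands=[0.15,-0.93,0,0,1,0,0,-0.7,0,1,0,0,-0.7,0,1,0,0,0,0,1,0,0,0,0,1],
)

```text
time_s: 13.4
tcp_pos: [0.4696, -0.1879, 0.1089]
eef_rot: [179.9, -0.0, -87.0]
contact_force: [0.7, 0.1, -0.2]
gripper_width: 0.0356
```

```bash
python3 -c "
from h import *
shot('w7')
d=np.load('pics/w7.npz');f=cv2.imread('pics/w7.png')
c=np.array([.472,-.2088]);t=np.radians(93);Y=np.array([np.cos(t),np.sin(t)]);X=np.array([Y[1],-Y[0]])
for a,b in((-20.5,-27.5),(20.5,-27.5),(20.5,27.5),(-20.5,27.5),(-42,-58),(42,-58)):
    p=c+X*a/1e3+Y*b/1e3;u=proj(d['K'],d['T'],(*p,.026 if abs(a)<30 else .022));print(u.round(0))
    cv2.drawMarker(f,tuple(int(i) for i in u),(0,0,255),0,7,1)
cv2.imwrite('pics/w7m.png',cv2.resize(f[60:250,180:480],None,fx=2.6,fy=2.6,interpolation=cv2.INTER_CUBIC))"
```

```text
13.45 [ 0.4705 -0.1878  0.1099] [ 1.7999e+02 -2.0000e-02 -8.7020e+01]
[350. 154.]
[291. 154.]
[293. 228.]
[348. 228.]
[382. 108.]
[258. 108.]
```

View pics/w7m.png

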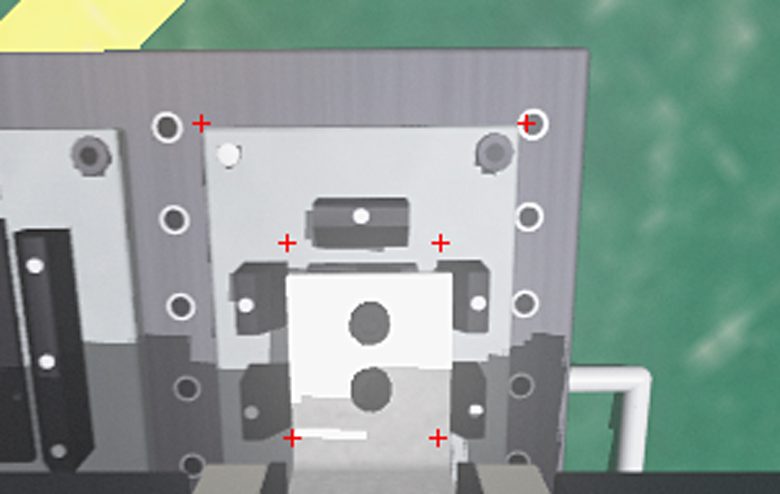

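The bracket sits about 2 mm right of the pocket centreline (foot centre column 370, stop and screws at 361–363) and about 2 mm too far out. Correct both, then lower slowly.

Emit:
carry_out(
  commands=[0.045,0.05,0,0.12,1,0,0,-0.3,0,1,0,0,-0.3,0,1,0,0,-0.15,0,1,0,0,-0.1,0,1,0,0,-0.1,0,1,0,0,0,0,1],
)

```text
time_s: 14.15
tcp_pos: [0.4717, -0.1859, 0.0708]
eef_rot: [179.9, 0.0, -86.6]
contact_force: [-0.2, 0.4, -0.2]
gripper_width: 0.0355
```

Emit:
carry_out(
  commands=[0,0,-0.05,0,1,0,0,-0.05,0,1,0,0,0,0,1,0,0,0,0,1],
)

```text
time_s: 14.55
tcp_pos: [0.4723, -0.1859, 0.0683]
eef_rot: [-179.9, -0.0, -86.6]
contact_force: [-2.4, 1.0, 7.7]
gripper_width: 0.0354
```

Seated at the expected height with contact force. Release, rise, go over the gear.

Emit:
carry_out(
  commands=[0,0,0,0,-0.3,0,0,0,0,-0.3,0,0,0,0,-0.3,0,0,0,0,-0.3,0,0,0.4,0,-0.3,0,0,0.9,0,-0.3,0,0,0.9,0,-0.3],
)

```text
time_s: 15.25
tcp_pos: [0.4714, -0.1859, 0.1558]
eef_rot: [179.9, 0.0, -86.6]
contact_force: [1.0, 0.5, 0.8]
gripper_width: 0.057
```

Emit:
carry_out(
  commands=[0.24,0.95,0,0,-0.3,0.24,0.95,0,0,-0.3,0.24,0.95,0,0,-0.3,0.24,0.95,0,0,-0.3,0.24,0.95,0,0,-0.3,0.24,0.95,0,0,-0.3,0.24,0.95,0,0,-0.3,0.24,0.95,0,0,-0.3],
)

```text
time_s: 16.05
tcp_pos: [0.5489, 0.1198, 0.1553]
eef_rot: [180.0, -0.0, -86.6]
contact_force: [-0.3, 0.0, 0.1]
gripper_width: 0.0567
```

Emit:
carry_out(
  commands=[0,0,0,0,-0.3,0,0,0,0,-0.3],
)

```text
time_s: 16.25
tcp_pos: [0.5486, 0.119, 0.1548]
eef_rot: [179.9, -0.0, -86.5]
contact_force: [0.7, -0.0, 0.5]
gripper_width: 0.0571
```

```bash
python3 - <<'E'
from h import *
shot('w8')
d=np.load('pics/w8.npz');f=cv2.imread('pics/w8.png')
# gear silhouette: non-green pixels near its expected place
u=proj(d['K'],d['T'],(.550,.119,.012)).round(1);print(u)
hsv=cv2.cvtColor(f,cv2.COLOR_BGR2HSV);m=(hsv[:,:,1]<60).astype(np.uint8)
n,l,st,c=cv2.connectedComponentsWithStats(m)
for i in range(1,n):
    if st[i,4]>300 and st[i,1]<235:print(st[i],c[i].round(1),P('w8',*c[i],.012).round(4))
E
```

```text
16.3 [0.5483 0.1181 0.1549] [ 1.7994e+02 -2.0000e-02 -8.6550e+01]
[320.8 197.8]
[     0      0    640    400 117735] [252.8 276.3] [0.6125 0.2039 0.012 ]
[  231     0   293    72 19933] [375.6  34.1] [ 0.5145 -0.0188  0.012 ]
[595   5  45  42 732] [620.9  26.3] [ 0.3212 -0.0362  0.012 ]
[567  38  35  27 492] [584.3  50.9] [ 0.3449 -0.0169  0.012 ]
[ 141   83   83  111 2364] [182.3 134.7] [0.6733 0.0696 0.012 ]
[ 273  164   95   70 3450] [318.2 197.8] [0.5524 0.1192 0.012 ]
[613 193  27  31 340] [631.1 207. ] [0.2621 0.1105 0.012 ]
```

Emit:
carry_out(
  commands=[0.04,0,-0.8,0,-0.3,0,0,-0.8,0,-0.3,0,0,-0.8,0,-0.3,0,0,-0.4,0,-0.3,0,0,-0.18,0,-0.3,0,0,0,0,-0.3,0,0,0,0,1,0,0,0,0,1],
)

```text
time_s: 17.1
tcp_pos: [0.551, 0.1183, 0.0373]
eef_rot: [-179.9, 0.1, -86.6]
contact_force: [0.1, 0.4, 0.2]
gripper_width: 0.046
```

Emit:
carry_out(
  commands=[0,0,0,0,1,0,0,0,0,1,0,0,0,0,1,0,0,0,0,1],
  grip_force=30,
)

```text
time_s: 17.5
tcp_pos: [0.5509, 0.1185, 0.0368]
eef_rot: [-179.9, 0.0, -86.6]
contact_force: [-1.0, 0.3, 4.7]
gripper_width: 0.0259
```

Emit:
carry_out(
  commands=[0,0,0.4,0,1,0,0,0.9,0,1,0,0,0.9,0,1,0,0,0.7,0,1,0,0,0,0,1],
)

```text
time_s: 18.0
tcp_pos: [0.5522, 0.119, 0.1561]
eef_rot: [-179.7, 0.1, -86.5]
contact_force: [0.5, 0.4, -0.7]
gripper_width: 0.0255
```

Emit:
carry_out(
  commands=[-0.43,-0.97,0,0,1,-0.43,-0.97,0,0,1,-0.43,-0.97,0,0,1,-0.43,-0.97,0,0,1,-0.43,-0.97,0,0,1,0,0,-0.6,0,1,0,0,-0.6,0,1,0,0,0,0,1],
)

```text
time_s: 18.8
tcp_pos: [0.4613, -0.0767, 0.1011]
eef_rot: [179.6, -0.0, -86.7]
contact_force: [-0.9, -0.3, -1.4]
gripper_width: 0.0259
```

```bash
python3 -c "
from h import *
shot('w9')
f=cv2.imread('pics/w9.png')
cv2.imwrite('pics/w9m.png',cv2.resize(f[60:250,180:480],None,fx=2.6,fy=2.6,interpolation=cv2.INTER_CUBIC))
px('w9',[(320,200,.044)])"
```

```text
18.85 [ 0.4626 -0.0763  0.1026] [ 1.7973e+02 -4.0000e-02 -8.6610e+01]
(320, 200) [ 0.4639 -0.0994  0.044 ]
```

View pics/w9m.png

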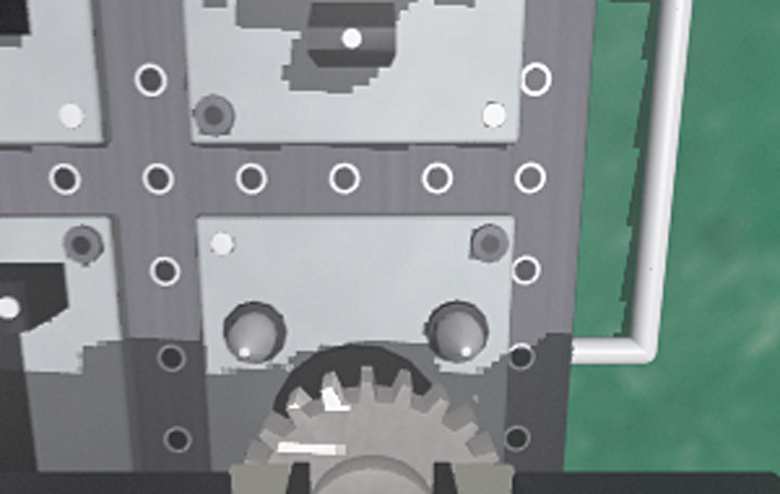

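```bash
python3 - <<'E'
from h import *
c=lambda x,y,z:P("w9",180+x/2.6-.3,60+y/2.6-.3,z).round(4)
print("tips",c(248,350,.044),c(464,350,.044)); print("base",c(255,330,.022),c(457,330,.022))
print("plate edge",c(198,215,.022),c(514,215,.022))
print("pad far edge",c(353,345,.028)); print("gear tooth front",c(368,366,.1026-.0365+.012))
E
```

```text
tips [ 0.4924 -0.1016  0.044 ] [ 0.44   -0.1045  0.044 ]
base [ 0.4935 -0.1011  0.022 ] [ 0.4393 -0.1041  0.022 ]
plate edge [ 0.5087 -0.1309  0.022 ] [ 0.4272 -0.1355  0.022 ]
pad far edge [ 0.467 -0.1    0.028]
gear tooth front [ 0.4637 -0.1091  0.0781]
```

```bash
python3 - <<'E'
from h import *
c=lambda x,y,z:P("w9",180+x/2.6-.3,60+y/2.6-.3,z).round(4)
print("hub front",c(372,456,.0861)); print("tooth front",c(368,366,.0776),c(368,366,.0716))
E
```

```text
hub front [ 0.4621 -0.093   0.0861]
tooth front [ 0.4637 -0.109   0.0776] [ 0.4636 -0.1072  0.0716]
```

Pins, plate and pad put the nest centre at (0.4648, -0.0755). The held gear sits about 3 mm off it in both axes, so I'll correct that and lower.

Emit:
carry_out(
  commands=[0.07,0.085,0,0,1,0,0,-0.3,0,1,0,0,-0.25,0,1,0,0,-0.15,0,1,0,0,-0.1,0,1,0,0,0,0,1],
)

```text
time_s: 19.45
tcp_pos: [0.4666, -0.0726, 0.0718]
eef_rot: [179.9, -0.0, -86.6]
contact_force: [-0.5, -0.8, -1.2]
gripper_width: 0.0255
```

Emit:
carry_out(
  commands=[0,0,-0.07,0,1,0,0,0,0,1],
)

```text
time_s: 19.65
tcp_pos: [0.4665, -0.0732, 0.0696]
eef_rot: [179.9, -0.1, -86.6]
contact_force: [-4.7, -4.6, 4.7]
gripper_width: 0.0258
```

The side force pushes towards -x, -y, so shift that way about 1.5 mm and continue.

Emit:
carry_out(
  commands=[-0.04,-0.04,0,0,1,0,0,-0.04,0,1,0,0,0,0,1],
)

```text
time_s: 19.95
tcp_pos: [0.4657, -0.074, 0.0677]
eef_rot: [-180.0, 0.0, -86.6]
contact_force: [0.1, -0.7, -0.5]
gripper_width: 0.0258
```

Emit:
carry_out(
  commands=[0,0,-0.06,0,1,0,0,0,0,1,0,0,0,0,1],
)

```text
time_s: 20.25
tcp_pos: [0.4656, -0.074, 0.0652]
eef_rot: [180.0, 0.0, -86.6]
contact_force: [-0.8, -0.3, -1.6]
gripper_width: 0.0255
```

Emit:
carry_out(
  commands=[0,0,-0.03,0,1,0,0,0,0,1,0,0,0,0,1],
)

```text
time_s: 20.55
tcp_pos: [0.4657, -0.074, 0.0647]
eef_rot: [-180.0, -0.0, -86.6]
contact_force: [-2.6, 0.2, 7.3]
gripper_width: 0.0256
```

Gear seated. Release, rise, and go to the setting block (turn +28°).

Emit:
carry_out(
  commands=[0,0,0,0,-0.15,0,0,0,0,-0.15,0,0,0,0,-0.15,0,0,0,0,-0.15,0,0,0.4,0,-0.15,0,0,0.9,0,-0.15,0,0,0.9,0,-0.15,0,0,0.3,0,-0.15],
)

```text
time_s: 21.35
tcp_pos: [0.4674, -0.0739, 0.1677]
eef_rot: [-179.7, 0.0, -86.5]
contact_force: [0.9, 0.0, -0.7]
gripper_width: 0.0504
```

Emit:
carry_out(
  commands=[0.03,0.98,0,1,-1,0.03,0.98,0,1,-1,0.03,0.98,0,1,-1,0.03,0.98,0,1,-1,0.03,0.98,0,1,-1,0.03,0.98,0,1,-1,0.03,0.98,0,0.9,-1,0.03,0.98,0,0,-1],
)

```text
time_s: 22.15
tcp_pos: [0.475, 0.2413, 0.1642]
eef_rot: [-180.0, 0.0, -58.8]
contact_force: [0.4, -0.3, 0.2]
gripper_width: 0.0877
```

Emit:
carry_out(
  commands=[0.03,0.8,0,0,-1,0.03,0.6,0,0,-1,0,0,0,0,-1,0,0,0,0,-1],
)

```text
time_s: 22.55
tcp_pos: [0.4773, 0.2955, 0.1636]
eef_rot: [179.9, -0.0, -59.0]
contact_force: [-0.3, -0.7, -1.7]
gripper_width: 0.0876
```

```bash
python3 - <<'E'
from h import *
shot('w10')
d=np.load('pics/w10.npz');f=cv2.imread('pics/w10.png')
hsv=cv2.cvtColor(f,cv2.COLOR_BGR2HSV);m=(hsv[:,:,1]<60).astype(np.uint8);m[232:]=0
n,l,st,c=cv2.connectedComponentsWithStats(m)
print("expect",proj(d['K'],d['T'],(.4785,.3607,.05)))
for i in range(1,n):
    if st[i,4]>300:
        r=cv2.minAreaRect(np.argwhere(l==i)[:,::-1].astype(np.float32));print(st[i],np.round(r[0],1),np.round(r[1],1),round(r[2],1),P('w10',*r[0],.05).round(4))
E
```

```text
22.6 [0.4773 0.295  0.1638] [ 1.7995e+02 -1.0000e-02 -5.8990e+01]
expect [282.11765234 267.11549326]
[    0     0   150    80 10478] [74.5 39.5] [ 79. 149.] 90.0 [0.6932 0.2786 0.05  ]
[ 278   97   88  106 4660] [334.3 148.3] [86.2 99.3] 27.5 [0.4936 0.2487 0.05  ]
[631 104   9  41 353] [635. 124.] [40.  8.] 90.0 [0.3049 0.1137 0.05  ]
[121 159  26  47 438] [133.5 182. ] [46. 25.] 90.0 [0.6187 0.3555 0.05  ]
[222 172  41  60 966] [242.  201.5] [59. 40.] 90.0 [0.536 0.325 0.05 ]
[628 172  12  50 561] [633.5 196.5] [49. 11.] 90.0 [0.262  0.1555 0.05  ]
[264 208  35  24 754] [281.  219.5] [23. 34.] 90.0 [0.5008 0.3223 0.05  ]
```

Emit:
carry_out(
  commands=[0.04,0.82,0,0.1,-0.3,0,0.81,0,0,-0.3,0,0,-0.8,0,-0.3,0,0,-0.8,0,-0.3,0,0,-0.8,0,-0.3,0,0,-0.4,0,-0.3,0,0,-0.25,0,-0.3,0,0,0,0,-0.3],
)

```text
time_s: 23.4
tcp_pos: [0.479, 0.3594, 0.0412]
eef_rot: [179.9, -0.0, -58.6]
contact_force: [0.3, -0.2, 0.3]
gripper_width: 0.0566
```

Emit:
carry_out(
  commands=[0,0,0,0,1,0,0,0,0,1,0,0,0,0,1,0,0,0,0,1,0,0,0,0,1,0,0,0,0,1,0,0,0,0,1],
  grip_force=45,
)

```text
time_s: 24.1
tcp_pos: [0.4796, 0.3613, 0.0429]
eef_rot: [-179.9, 0.0, -58.6]
contact_force: [-0.6, 0.0, 6.0]
gripper_width: 0.0248
```

```bash
python3 - <<'E'
from h import *
px("scene",[(522,306,0),(522,290,.05),(582,228,.32),(582,228,.28),(560,395,0)])
E
```

```text
(522, 306) [ 0.6174 -0.3869  0.    ]
(522, 290) [ 0.6116 -0.3707  0.05  ]
(582, 228) [ 0.5425 -0.3919  0.32  ]
(582, 228) [ 0.5892 -0.3912  0.28  ]
(560, 395) [ 0.5017 -0.5174  0.    ]
```

Emit:
carry_out(
  commands=[0,0,0.4,0,1,0,0,0.9,0,1,0,0,0.9,0,1,0,0,0.9,0,1,0,0,0,0,1],
)

```text
time_s: 24.6
tcp_pos: [0.4805, 0.3622, 0.1705]
eef_rot: [-179.6, 0.1, -58.5]
contact_force: [1.2, 1.0, -5.5]
gripper_width: 0.0247
```

Emit:
carry_out(
  commands=[0.16,-0.94,0,-1,1,0.16,-0.94,0,-1,1,0.16,-0.94,0,-1,1,0.16,-0.94,0,-1,1,0.16,-0.94,0,-1,1,0.16,-0.94,0,-1,1,0.16,-0.94,0,-1,1,0.16,-0.94,0,0,1],
)

```text
time_s: 25.4
tcp_pos: [0.5286, 0.058, 0.164]
eef_rot: [179.8, -0.0, -86.7]
contact_force: [0.3, -0.2, -5.0]
gripper_width: 0.0246
```

Emit:
carry_out(
  commands=[0.16,-0.94,0,0,1,0.16,-0.94,0,0,1,0.16,-0.94,0,0,1,0.16,-0.94,0,0,1,0.16,-0.94,0,0,1,0.16,-0.9,0,0,1,0.16,-0.8,0,0,1,0,0,0,0,1],
)

```text
time_s: 26.2
tcp_pos: [0.5739, -0.1991, 0.1632]
eef_rot: [179.7, 0.0, -86.8]
contact_force: [-0.5, 0.5, -6.2]
gripper_width: 0.0246
```

Emit:
carry_out(
  commands=[0,0,-0.5,0,1,0,0,-0.5,0,1,0,0,0,0,1,0,0,0,0,1],
)

```text
time_s: 26.6
tcp_pos: [0.5741, -0.1958, 0.1249]
eef_rot: [179.8, 0.0, -86.6]
contact_force: [0.1, 0.5, -5.2]
gripper_width: 0.0246
```

```bash
python3 -c "
from h import *
shot('w11')
f=cv2.imread('pics/w11.png');g=f[0:250,180:480]
a=cv2.resize(g,None,fx=2.2,fy=2.2,interpolation=cv2.INTER_CUBIC);a=cv2.convertScaleAbs(255*(a/255.)**.6)
cv2.imwrite('pics/w11m.png',a)"
```

```text
26.65 [ 0.5751 -0.1958  0.126 ] [179.95  -0.   -86.55]
```

View pics/w11m.png

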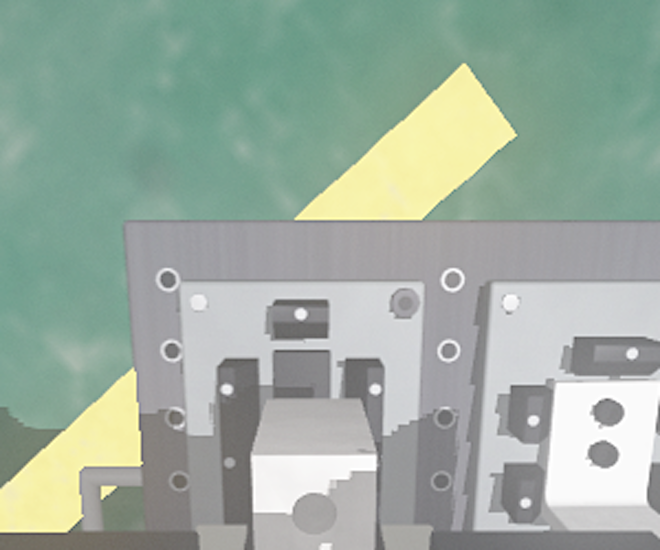

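```bash
python3 - <<'E'
from h import *
c=lambda x,y,z:P("w11",180+x/2.2-.3,y/2.2-.3,z).round(4)
Y=np.array([np.cos(np.radians(93.3)),np.sin(np.radians(93.3)),0])
print("plate",(c(182,282,.022)+c(423,282,.022))/2+.058*Y,c(182,282,.022)-c(423,282,.022))
print("pad end",(c(273,351,.026)+c(330,351,.026))/2)
print("rail screws",c(227,390,.041),c(375,390,.041),"mid",(c(227,390,.041)+c(375,390,.041))/2)
print("endblock screw",c(301,314,.041))
zb=.126-.0425
B=(c(263,400,zb)+c(365,400,zb))/2;Tp=(c(252,455,zb+.05)+c(378,455,zb+.05))/2
print("block front bottom",B,"centre",B+.0375*Y,"top",Tp,"centre",Tp+.0375*Y, c(263,400,zb)-c(365,400,zb))
E
```

```text
plate [ 0.57821129 -0.20239617  0.022     ] [0.0807 0.0048 0.    ]
pad end [ 0.58065 -0.23775  0.026  ]
rail screws [ 0.6038 -0.2261  0.041 ] [ 0.5562 -0.2289  0.041 ] mid [ 0.58   -0.2275  0.041 ]
endblock screw [ 0.5813 -0.2517  0.041 ]
block front bottom [ 0.57635 -0.23415  0.0835 ] centre [ 0.57419135 -0.19671218  0.0835    ] top [ 0.5764 -0.2348  0.1335] centre [ 0.57424135 -0.19736218  0.1335    ] [0.0265 0.0015 0.    ]
```

Nest centre measures (0.5783, -0.2024) and the block centre (0.5742, -0.197), with the yaw matching. Correct by +4 mm x and -5.4 mm y, then lower.

Emit:
carry_out(
  commands=[0.1,-0.135,0,0,1,0,0,-0.5,0,1,0,0,-0.4,0,1,0,0,-0.15,0,1,0,0,0,0,1,0,0,-0.1,0,1,0,0,0,0,1],
)

```text
time_s: 27.35
tcp_pos: [0.5796, -0.2015, 0.0807]
eef_rot: [-179.9, -0.0, -86.6]
contact_force: [-0.1, -0.2, -6.5]
gripper_width: 0.0246
```

Emit:
carry_out(
  commands=[0,0,-0.1,0,1,0,0,0,0,1],
)

```text
time_s: 27.55
tcp_pos: [0.5791, -0.2014, 0.076]
eef_rot: [180.0, 0.0, -86.6]
contact_force: [-1.6, 0.4, -6.5]
gripper_width: 0.0246
```

Emit:
carry_out(
  commands=[0,0,-0.1,0,1,0,0,0,0,1,0,0,-0.05,0,1,0,0,0,0,1],
)

```text
time_s: 27.95
tcp_pos: [0.579, -0.2014, 0.0699]
eef_rot: [180.0, 0.0, -86.6]
contact_force: [0.5, -0.5, -5.9]
gripper_width: 0.025
```

Emit:
carry_out(
  commands=[0,0,-0.04,0,1,0,0,0,0,1],
)

```text
time_s: 28.15
tcp_pos: [0.5794, -0.2015, 0.0689]
eef_rot: [-180.0, -0.0, -86.6]
contact_force: [-0.6, 0.6, -2.9]
gripper_width: 0.0251
```

Touching down at the expected height. Release, rise and retreat; then verify with the cameras.

Emit:
carry_out(
  commands=[0,0,-0.02,0,1,0,0,0,0,1,0,0,0,0,-0.1,0,0,0,0,-0.1,0,0,0,0,-0.1,0,0,0,0,-0.1,0,0,0,0,-0.1,0,0,0.4,0,-0.1],
)

```text
time_s: 28.95
tcp_pos: [0.5777, -0.2013, 0.0819]
eef_rot: [179.8, 0.0, -86.6]
contact_force: [-1.1, 0.3, -0.3]
gripper_width: 0.0482
```

Emit:
carry_out(
  commands=[0,0,0.8,0,-0.1,0,0,0.8,0,-0.1,0,0,0.8,0,-0.1,0,0.5,0.8,0,-0.1,-0.5,0.8,0.8,0,-0.1,-0.8,0.8,0.8,0,-0.1,-0.8,0.8,0,0,-0.1,-0.8,0.8,0,0,-0.1],
)

```text
time_s: 29.75
tcp_pos: [0.4655, -0.0557, 0.2734]
eef_rot: [-179.9, 0.0, -86.6]
contact_force: [0.7, 1.6, 0.5]
gripper_width: 0.0483
```

Emit:
carry_out(
  commands=[0,0,0,0,-0.1,0,0,0,0,-0.1],
)

```text
time_s: 29.95
tcp_pos: [0.4661, -0.0559, 0.2734]
eef_rot: [-179.9, 0.0, -86.4]
contact_force: [0.7, -0.0, 1.1]
gripper_width: 0.0484
```

```bash
python3 - <<'E'
from h import *
shot('w12')
d=np.load('pics/w12.npz');f,K,T=cam('scene')
cv2.imwrite('pics/sceneF.png',f[:,:,::-1])
img=cv2.imread('pics/w12.png');print("brightness check")
Y=np.array([np.cos(np.radians(93.3)),np.sin(np.radians(93.3))]);X=np.array([Y[1],-Y[0]])
# does a bright (steel) pixel lie where each seated part should be, dark pad otherwise (scene camera)
N=dict(vee=(.569,-.070),rnd=(.4648,-.0755),ang=(.4725,-.208),slot=(.5783,-.2024))
f0=cv2.imread('pics/scene0.png')[:,:,::-1]
for n,pts in dict(vee=[(0,0,.055),(0,-45,.050),(0,45,.05)],rnd=[(0,20,.04),(20,0,.04),(-20,0,.04),(0,0,.048)],ang=[(0,-10,.031),(0,22,.066),(15,22,.05)],slot=[(0,30,.076),(0,-30,.076),(0,12,.076)]).items():
    for a,b,z in pts:
        p=np.array(N[n])+X*a/1e3+Y*b/1e3;u=proj(K,T,(*p,z)).round().astype(int)
        print(n,(a,b),u,"before",f0[u[1],u[0]],"now",f[u[1],u[0]])
u=proj(K,T,(.4988,.2379,.018)).astype(int);r=np.s_[u[1]-14:u[1]+14,u[0]-16:u[0]+16]
print("ring diff",np.abs(f[r].astype(int)-f0[r]).mean(), cv2.phaseCorrelate(cv2.cvtColor(np.ascontiguousarray(f0[r]),7).astype(float),cv2.cvtColor(np.ascontiguousarray(f[r]),7).astype(float)))
E
```

```text
30.0 [ 0.4666 -0.0564  0.2731] [-179.93    0.    -86.51]
brightness check
vee (0, 0) [390 218] before [193 199 202] now [242 241 240]
vee (0, -45) [406 229] before [59 56 64] now [249 249 249]
vee (0, 45) [374 209] before [168 170 173] now [146 145 141]
rnd (0, 20) [354 243] before [199 202 207] now [248 246 245]
rnd (20, 0) [367 243] before [189 193 198] now [241 240 238]
rnd (-20, 0) [355 254] before [50 53 56] now [243 242 240]
rnd (0, 0) [361 246] before [53 55 61] now [185 182 177]
ang (0, -10) [415 289] before [53 55 57] now [254 254 254]
ang (0, 22) [405 271] before [187 195 195] now [252 252 252]
ang (15, 22) [408 270] before [190 198 200] now [240 240 239]
slot (0, 30) [431 235] before [125 122 132] now [230 228 226]
slot (0, -30) [456 251] before [185 186 192] now [240 239 238]
slot (0, 12) [438 240] before [115 114 121] now [237 236 234]
ring diff 50.08519345238095 ((0.3240612131092142, 0.25527527159274044), 0.6723433472102353)
```

```bash
python3 - <<'E'
from h import *
d=np.load('pics/w12.npz');K,T=d['K'],d['T'];f=cv2.imread('pics/w12.png')
Y=np.array([np.cos(np.radians(93.3)),np.sin(np.radians(93.3))]);X=np.array([Y[1],-Y[0]])
g=cv2.cvtColor(f,cv2.COLOR_BGR2GRAY)
def prof(n,c,b,z,half=26):  # brightness across x at given y offset
    s=np.arange(-half,half+1,2);v=[]
    for a in s:
        p=np.array(c)+X*a/1e3+Y*b/1e3;u=proj(K,T,(*p,z));v.append(int(cv2.getRectSubPix(g,(1,1),tuple(u.astype(float)))[0,0]) if 0<=u[0]<640 and 0<=u[1]<235 else -1)
    print(n,b,z,v)
for b in(-30,0,30):prof("slot",(.5783,-.2024),b,.076)
for b in(-15,0):prof("angfoot",(.4725,-.208),b,.031)
prof("angleg",(.4725,-.208),22,.066)
for b in(-45,-28,0):prof("shaft",(.569,-.070),b,.043)
for b in(-15,0):prof("gear",(.4648,-.0755),b,.040,38)
E
```

```text
slot -30 0.076 [-1, -1, -1, -1, -1, -1, -1, -1, -1, -1, -1, -1, -1, -1, -1, -1, -1, -1, -1, -1, -1, -1, -1, -1, -1, -1, -1]
slot 0 0.076 [100, 154, 135, 136, 142, 149, 151, 171, 243, 240, 236, 170, 101, 116, 118, 147, 250, 245, 242, 214, 142, 173, 171, 145, 114, 114, 112]
slot 30 0.076 [113, 164, 136, 138, 146, 149, 151, 186, 244, 240, 238, 239, 239, 230, 238, 246, 245, 245, 240, 220, 144, 173, 172, 153, 130, 120, 117]
angfoot -15 0.031 [72, 71, 70, 86, 187, 232, 247, 246, 246, 246, 247, 252, 91, 73, 75, 72, 136, 250, 247, 246, 246, 246, 250, 105, 65, 68, 68]
angfoot 0 0.031 [195, 193, 194, 194, 191, 235, 247, 247, 246, 247, 246, 253, 99, 77, 78, 75, 151, 250, 247, 247, 247, 247, 251, 161, 174, 187, 184]
angleg 22 0.066 [121, 76, 74, 76, 82, 254, 248, 248, 248, 248, 248, 248, 248, 248, 248, 248, 248, 248, 248, 248, 248, 248, 245, 80, 73, 74, 106]
shaft -45 0.043 [72, 80, 80, 78, 71, 72, 72, 72, 68, 152, 202, 222, 232, 246, 247, 242, 234, 222, 185, 72, 71, 70, 68, 70, 69, 73, 86]
shaft -28 0.043 [180, 181, 181, 184, 92, 80, 81, 81, 73, 160, 207, 227, 234, 247, 247, 242, 235, 224, 188, 178, 176, 175, 175, 174, 175, 175, 177]
shaft 0 0.043 [178, 179, 179, 177, 89, 79, 79, 74, 168, 206, 218, 226, 232, 243, 245, 242, 234, 231, 221, 190, 170, 176, 175, 172, 172, 172, 172]
gear -15 0.04 [191, 189, 189, 188, 188, 189, 188, 188, 186, 224, 250, 251, 248, 246, 246, 246, 246, 245, 244, 246, 242, 243, 246, 241, 245, 247, 242, 242, 237, 181, 243, 213, 126, 183, 181, 181, 182, 182, 184]
gear 0 0.04 [185, 186, 187, 187, 185, 187, 189, 229, 242, 240, 240, 239, 238, 242, 244, 242, 246, 102, 86, 129, 127, 124, 135, 236, 239, 239, 225, 184, 245, 242, 241, 241, 243, 246, 207, 158, 178, 179, 178]
```

```bash
python3 -c "
from plant import r,telemetry
print(telemetry.get_state()['time_s'],r.close_job())"
```

```text
the job is handed in; nothing more can be done
30.05 None
```

I loaded all four parts into their nests, released them, and handed the job in at 30 s of the 112 s allowed. The hand-in gave no verdict.

- **Placing:** Every part met its pad or vees within about 1 mm of the expected seated height. The bracket leg is at the tall stop. I corrected the bracket, gear and block by 2 to 6 mm over their nests. The gear touched a pin taper on the way down and was shifted about 1.5 mm before it seated.
- **Last wrist-camera check (numeric only, as all 16 picture views were used):**

| Part | Width seen / actual | Offset across the nest |
|---|---|---|
| Setting block | about 24 / 25 mm | about 1 mm |
| Bracket leg | about 36 / 36 mm | about 1 mm |
| Shaft | not measured | about 0–1 mm |
| Gear | about 56 / 60 mm | about 2.5 mm |

- **Gear:** its offset is about at the edge of the nest's 2.5 mm play, but inside the 8 mm limit.
- **Scene camera:** 12 of 13 sample points where the seated parts should be were bright steel. The exception was one shaft-end point at +45 mm, which read darker (about 146). I put that down to shading at that end but did not confirm it.
- **Position along the nest:** I did not re-measure this after release for any part.
- **Ring gauge:** the shift in the scene image is about 0.3 pixels, so it has not moved as far as I can tell. That reading compares two differently lit images.

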